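# Nip up the bearing retaining ring in a wheel hub with a two-pin spanner

## Task

The bearing retaining ring down in the nose of the wheel hub has only been started by hand. With the two-pin T-handle spanner from the wooden block, feel lightly for two opposite holes of the ring, push the pins fully in, and screw the ring clockwise until it bottoms, nipping it up to about 0.7 N m and never more than 1.2. Then stand the spanner back in its block, pins down in the two holes, and leave everything else on the bench where it is.

Things in the scene. Friction and masses are not known exactly. Their poses are not given: they have to be found in the camera images.
- hub: Cast aluminium wheel hub bolted flange-down to the bench (fixed): flange 200 mm across and 20 mm thick with five hex nuts, ribbed body, round nose 96 mm across whose flat top is 120 mm up. Origin: centre of the underside; z up along the bore. Recess in the nose: 57 mm bore, 14 mm deep down to the steel retaining ring, which closes its floor.
- hub_ring (a point): Point fixed to the hub, on the bore's axis, level with the top face of the retaining ring (14 mm below the nose, 106 mm above the bench). The ring: 55 mm outside, four round 8.5 mm through-holes 90 degrees apart on a 40 mm circle, 9 mm deep to the bearing. Where the holes lie round the bore varies and is not told by any reading: look or feel.
- ring (a joint): How far the ring still has to turn before it bottoms, rad: 0.4 to 1.0 at the start, 0 when seated. Clockwise from above (right-hand thread) lowers it. Counted from the seat, so it does not tell where the holes lie. Thread drag about 0.2 N m, then it bottoms on the seal. It stays put when left; it sinks by less than can be felt.
- seal (a joint): Small springy give of the rubber-backed seal that the ring beds on, under the ring and turning with it, rad, clockwise from above counted positive: 0 unloaded, 8 N m per rad, so 0.025 while the ring is being screwed in, 0.09 at 0.7 N m, 0.15 at 1.2 N m. It springs back when let go.
- block: Wooden block fixed to the bench, 100 (x) x 70 (y) x 40 mm high, that parks the spanner. Origin: centre of the underside. Two 10 mm holes, 16 mm deep with 1.5 mm chamfers, in its top at x = -20 and +20 mm, y = 0.
- spanner: Loose dark steel T-handle pin spanner, 0.36 to 0.54 kg, at the start upright in the block, pins in its holes. Origin: centre of the head's flat underside, z up along the stem. Head 54 mm across, 12 mm thick; under it two pins 6 mm thick, 8 mm long at x = -20 and +20 mm; stem 14 mm thick; crossbar along x: 100 long, 16 thick (y), 20 mm tall, its centre 72 mm above the origin.
- bearing_a: Loose tapered roller bearing, 60 mm across, 21 mm high, between the hub and the block. Origin: centre of the underside. Leave alone.
- bearing_b: Loose tapered roller bearing, 72 mm across, 21 mm high, at the back. Origin: centre of the underside. Leave alone.
- spacer: Loose plain steel spacer ring without pin holes, 56 mm across, 9 mm high, between the hub and the block. Origin: centre of the underside. Leave alone.
- cup: Loose white plastic cup, 72 mm across, 75 mm high, at the back. Origin: centre of the underside. Leave alone.
- wrench: Loose open-ended wrench, 170 mm long, lying at the back. Origin: middle, on its underside. Leave alone.
- tee_key: Loose T-handle socket key lying on its side at the back, 140 mm long, crossbar 104 mm. Origin: on the stem, on the underside, 45 mm from the crossbar. It has no pins. Leave alone.
- stud: Loose hex-head bolt standing on its head, between the hub and the block, 46 mm high. Origin: centre of the underside. Leave alone.
Mind the look-alikes: they are no part of the job. Several things have the shape of the block; the one meant has the colours described above.

How it is judged:
By the outcome, as a careful person would: the job done as asked, in the order asked, and still so for the second after the job is handed in, with the robot touching nothing.
It also fails if it takes over 64 s, if anything falls off the work surface, if the arm or the gripper's body presses on something with over 40 N, if the wrist force passes 120 N, or if a joint passes its speed limit or range.

## Robot

A 6-joint arm with a two-finger parallel gripper is mounted at the origin on the work surface. World frame = base frame: x ahead of the robot, y to its left, z up, the work surface at z = 0. Lengths are in m, angles in rad, forces in N, time in s.
With the tool pointing down it reaches from about 0.375 to 0.9 m from the base axis. Payload 3.1 kg.
Tool frame: the origin (TCP) lies on the mounting face of the last link; the fingertips stand 182 mm ahead of it and the grasp point (between the pads) lies 164 mm ahead of it; z points along the fingers, y is the direction in which the jaws open and shut (so a half turn about z gives the same grasp; the last joint's range is limited). The gripper opens to 87 mm and grips with 3 to 60 N. Pads are 19 mm wide; open, the fingers measure 117 mm over their backs; the gripper's body (75 mm by 190 mm) begins 51 mm behind the grasp point.
Start: joints at [-1.3, 0.527, 1.433, -0, 1.181, -0.178], TCP at [0.272, -0.563, 0.405] pointing down, gripper open.
Joint ranges: [-3.08, 3.08], [-0.75, 2.2], [0.22, 2.44], [-1.43, 4.57], [0, 2.65], [-2.85, 2.85]. Speed limits (rad/s): [2.79, 2.79, 3.14, 3.14, 3.14, 3.14].

## Interface

Orientations are given as a unit quaternion [x, y, z, w].
In Python, from rig import robot, camera, camera_model gives the robot as it stands.
- The arm moves only by the tool drive_tool, never from a script. Its argument "plan" is a list that holds one entry, the list of rows, each a list of 6 numbers: the shift along the world's x, y, z in units of 2.5 cm (1.0 is 2.5 cm), then the turn, a rotation vector about the world's x, y, z in units of 6 degrees (1.0 is 6 degrees). A call has 1 to 8 rows; each row shifts and turns the commanded pose from where the row before left it; what a row does not reach is not made up. A row lasts 1/8 s, in which the tool goes at most 62.5 mm and 10.7 degrees, less where a joint would pass 70% of its speed; a pose out of reach is approached as far as the arm can. A call with a number of a shift or a turn outside -1 to 1 is refused whole. A call with a gripper value outside its range is refused whole. "grip" is the closure, from 0 (fully open) to 1 (shut), set as the call begins (left out, the last holds). The fingers move at their own pace and stop on an object; "force" is the grip in N (left out, the last holds). Time passes only in rows, so rows that do not move let the fingers close. It gives the time, the measured TCP pose, the force and the opening at its end, in the units of the state.
- robot.get_obs(): the state, without advancing time (a new reading comes with each control period).
- camera(name): name is "scene" or "top"; returns the picture (480x640x3 uint8, red, green, blue); there is no depth.
- camera_model(name): a dict with "K" (3x3 intrinsics, pixels), "world_to_cam" (4x4, takes a point from world to camera coordinates). Camera axes: x right, y up, looking along -z (the intrinsics and any distortion apply to the point x, -y, -z); pixel columns grow to the right and rows downward; lengths in m; the calibration is good to about 2 mm. A picture is of the moment at which its call begins. camera_model takes no time and is no camera call.
- robot.hand_in(): hands the job in, once; it reports no verdict.
The state is a dict: "time": time; "q": joint angles; "joint_velocities": joint speeds; "joint_torque": joint torques, N m; "position": TCP position; "tool_rot": TCP orientation; "ft_force": force on the tool from outside, world axes, zero at the start; "moment": the same for the moment, N m; "grip_width": finger opening in m.
Only numpy, scipy, OpenCV 4.12 (cv2) and the standard library are available. Lean on these libraries where they do the work, as an engineer would, in place of code of your own. Each camera call takes 0.05 s, during which the arm holds its last target.

## Working session

There is one attempt and no reset: what is moved stays moved. The work goes in short steps, Python scripts to look and compute and a tool call to move; the robot and the scene stay as the last step left them, time stands still between calls to the robot, and variables do not carry over. Pictures are saved under pics/ and viewed, and the job is handed in when it is done.

Besides the shell and the picture viewer there is one more tool, called after ">>>" as name(argument=value, ...) on one line, values as JSON. drive_tool: Moves the arm, as the interface text tells. Shifts and turns lie within -1 to 1; 1 stands for 2.5 cm of shift or 6 degrees of turn. Its arguments: {"type":"object","properties":{"plan":{"type":"array","items":{"type":"array","items":{"type":"array","items":{"type":"number","minimum":-1,"maximum":1}}}},"grip":{"type":"number"},"force":{"type":"number"}},"required":["plan"]}

```bash
ls; mkdir -p pics; python3 - <<'E'
from rig import robot,camera,camera_model
import cv2,json
o=robot.get_obs()
print(o)
for n in("scene","top"):
    cv2.imwrite(f"pics/{n}0.png",camera(n)[:,:,::-1]); m=camera_model(n); print(n,m)
E
```

```text
pics
{'time': 0.0, 'q': array([-1.29946943e+00,  5.28449026e-01,  1.43393645e+00, -2.43846764e-05,
        1.18138504e+00, -1.78468770e-01]), 'joint_velocities': array([-4.55962307e-04,  4.46702596e-04, -6.12229686e-04,  3.35854174e-05,
       -1.43034240e-04,  3.59289842e-04]), 'joint_torque': array([-4.87167181e-04, -4.40047753e+01, -1.76590812e+01,  6.33016555e-02,
        5.80989977e-02, -1.60071390e-04]), 'position': array([ 0.27168242, -0.56246406,  0.40377087]), 'tool_rot': array([ 9.74815283e-01,  2.23011161e-01, -6.18023955e-05, -1.08723808e-03]), 'ft_force': array([-0.54133572,  0.42453928, -0.11268243]), 'moment': array([ 0.03031376, -0.01089704, -0.00390455]), 'grip_width': 0.08697219619195432}
scene {'K': array([[495.93011665,   0.        , 312.32266496],
       [  0.        , 495.93011665, 238.78933579],
       [  0.        ,   0.        ,   1.        ]]), 'world_to_cam': array([[ 0.79543698,  0.60581316, -0.01644469, -0.45363874],
       [-0.31061059,  0.4308335 ,  0.8472919 ,  0.05129727],
       [ 0.5203855 , -0.66885941,  0.53087288, -1.17599812],
       [ 0.        ,  0.        ,  0.        ,  1.        ]])}
top {'K': array([[440.45195188,   0.        , 325.44631106],
       [  0.        , 440.45195188, 240.07349392],
       [  0.        ,   0.        ,   1.        ]]), 'world_to_cam': array([[-0.00919166, -0.99935654, -0.03467022,  0.06614715],
       [ 0.98301078, -0.01538665,  0.18290177, -0.56863915],
       [-0.18331754, -0.03240003,  0.98251968, -0.78736861],
       [ 0.        ,  0.        ,  0.        ,  1.        ]])}
```

View pics/scene0.png

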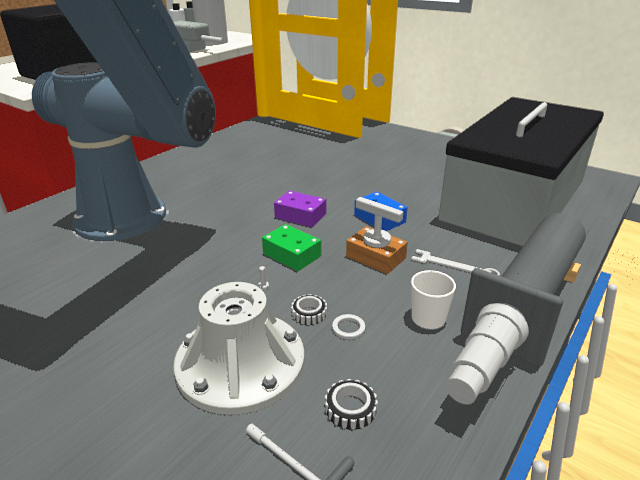

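View pics/top0.png

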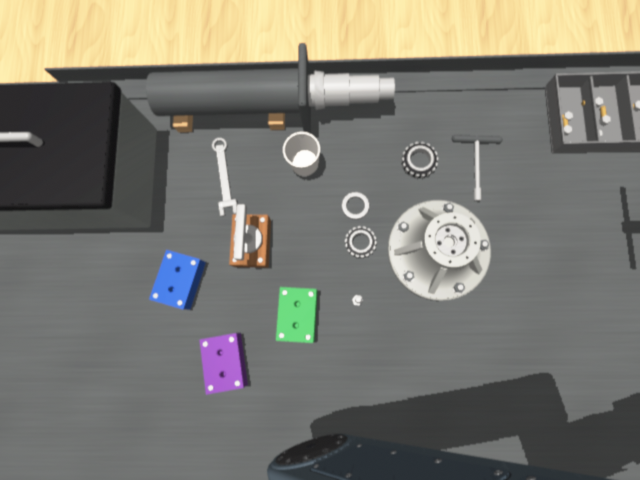

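```bash
cat > h.py <<'E'
import numpy as np,cv2
from rig import robot,camera,camera_model
def proj(n,P):
    m=camera_model(n);P=np.atleast_2d(P);c=P@m["world_to_cam"][:3,:3].T+m["world_to_cam"][:3,3]
    p=np.c_[c[:,0],-c[:,1],-c[:,2]]@m["K"].T
    return p[:,:2]/p[:,2:]
def unproj(n,uv,z):
    m=camera_model(n);R=m["world_to_cam"][:3,:3];t=m["world_to_cam"][:3,3]
    o=-R.T@t;uv=np.atleast_2d(uv).astype(float)
    d=np.c_[uv,np.ones(len(uv))]@np.linalg.inv(m["K"]).T
    d=(d*[1,-1,-1])@R
    return o+d*((z-o[2])/d[:,2])[:,None]
def crop(img,x0,y0,w,h,s,out):
    cv2.imwrite(out,cv2.resize(img[y0:y0+h,x0:x0+w],None,fx=s,fy=s,interpolation=cv2.INTER_CUBIC))
E
python3 - <<'E'
from h import *
a=cv2.imread("pics/top0.png");b=cv2.imread("pics/scene0.png")
crop(a,385,195,110,110,5.4,"pics/t_hub.png")
crop(a,220,195,60,80,7,"pics/t_blk.png")
crop(b,190,270,90,70,7,"pics/s_hub.png")
crop(b,335,185,80,90,6,"pics/s_blk.png")
E
```

```text
(no output)
```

View pics/t_hub.png

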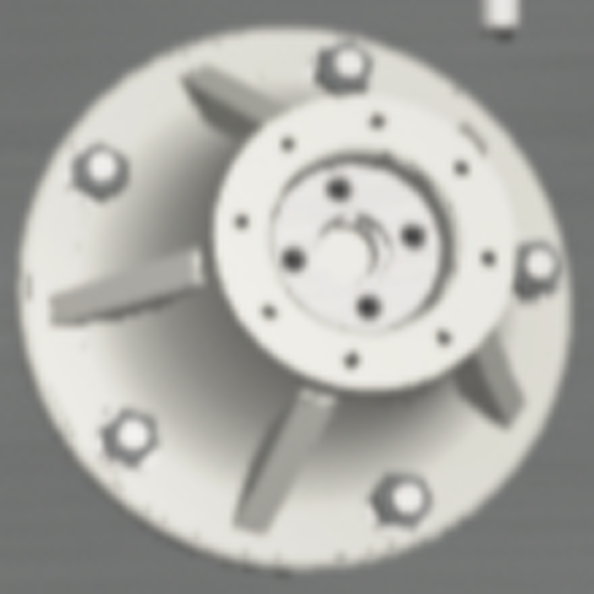

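View pics/t_blk.png

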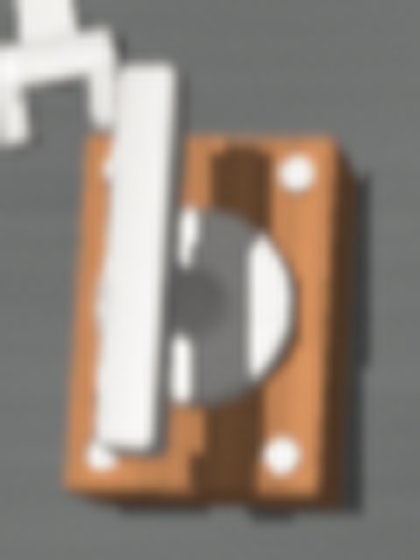

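View pics/s_hub.png

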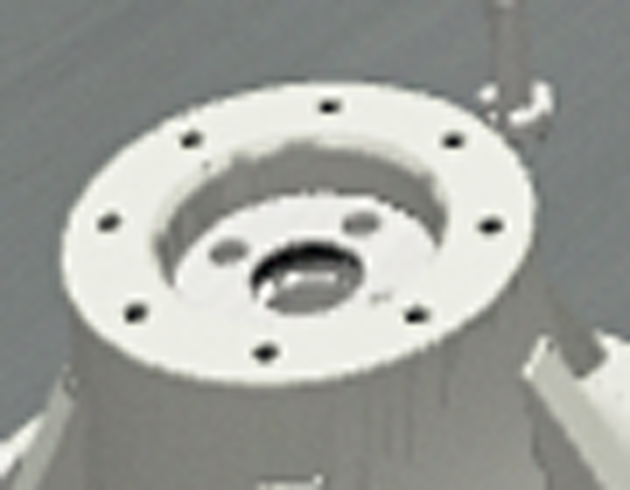

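View pics/s_blk.png

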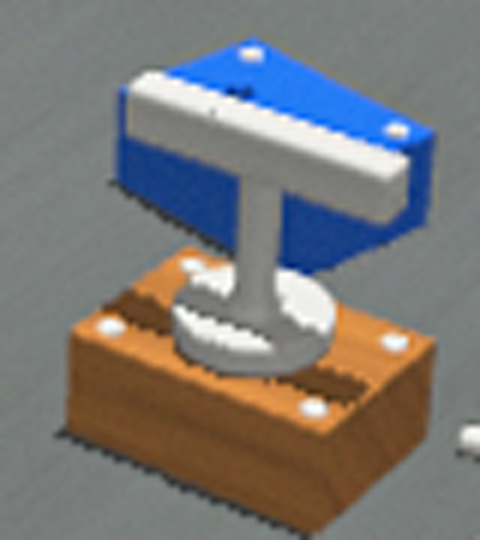

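```bash
python3 - <<'E'
from h import *
def T(p,x0,y0,s): return (np.array(p,float)+.5)/s-.5+[x0,y0]
rh=unproj("top",T([(339,189),(413,236),(368,306),(293,259)],385,195,5.4),.106)
print("ring holes",rh.round(4),rh.mean(0)); d=rh-rh.mean(0);print(np.hypot(d[:,0],d[:,1]),np.degrees(np.arctan2(d[:,1],d[:,0])))
ns=unproj("top",T([(288,144),(377,121),(461,167),(488,258),(444,338),(351,360),(269,312),(242,221)],385,195,5.4),.12)
print("nose top",ns.mean(0),np.ptp(ns,axis=0))
ns=unproj("scene",T([(192,140),(330,106),(453,140),(490,226),(416,315),(265,352),(136,313),(109,222)],190,270,7),.12)
print("nose scene",ns.mean(0),np.ptp(ns,axis=0))
rs=unproj("scene",T([(229,251),(362,222)],190,270,7),.106);print(rs)
cb=unproj("top",T([(118,64),(176,68),(155,448),(98,442)],220,195,7),.122)
print("bar",cb.round(4),cb.mean(0),np.linalg.norm(cb[0]-cb[3]),np.linalg.norm(cb[0]-cb[1]),np.degrees(np.arctan2(*(cb[0]-cb[3]+cb[1]-cb[2])[1::-1])))
cb=unproj("scene",T([(127,88),(150,72),(411,158),(392,180)],335,185,6),.122)
print("barS",cb.round(4),cb.mean(0))
bk=unproj("top",T([(295,174),(281,455)],220,195,7),.04);print(bk,bk.mean(0))
bk=unproj("scene",T([(190,265),(110,327),(313,408),(395,342)],335,185,6),.04);print(bk,bk.mean(0))
bk=unproj("top",T([(90,137),(333,137),(320,495),(67,488)],220,195,7),.04);print(bk,bk.mean(0),np.degrees(np.arctan2(*(bk[0]-bk[3]+bk[1]-bk[2])[1::-1])))
E
```

```text
ring holes [[ 0.5752 -0.1598  0.106 ]
 [ 0.5591 -0.1829  0.106 ]
 [ 0.5361 -0.1669  0.106 ]
 [ 0.552  -0.1435  0.106 ]] [ 0.55560038 -0.16325692  0.106     ]
[0.01991085 0.01995182 0.01984784 0.02011089] [   9.99770582  -79.95018733 -169.54356332  100.23073782]
nose top [ 0.55555888 -0.16359773  0.12      ] [0.07813057 0.07772699 0.        ]
nose scene [ 0.55399042 -0.16524141  0.12      ] [7.76111094e-02 7.83371077e-02 5.55111512e-17]
[[ 0.53496895 -0.16899115  0.106     ]
 [ 0.5508744  -0.14556468  0.106     ]]
bar [[0.6254 0.2158 0.122 ]
 [0.6241 0.2008 0.122 ]
 [0.526  0.2037 0.122 ]
 [0.5278 0.2181 0.122 ]] [0.57582073 0.20960277 0.122     ] 0.09768672581468536 0.015035918916663298 -1.514254767321208
barS [[0.5269 0.2006 0.122 ]
 [0.5269 0.2146 0.122 ]
 [0.6246 0.2124 0.122 ]
 [0.6266 0.1966 0.122 ]] [0.57626559 0.20605679 0.122     ]
[[0.6152473  0.18465251 0.04      ]
 [0.53557158 0.18715493 0.04      ]] [0.57540944 0.18590372 0.04      ]
[[0.53330812 0.23537514 0.04      ]
 [0.53309114 0.18522527 0.04      ]
 [0.61295226 0.18234679 0.04      ]
 [0.61504119 0.23273435 0.04      ]] [0.57359818 0.20892039 0.04      ]
[[0.62698636 0.24307247 0.04      ]
 [0.62575901 0.17407503 0.04      ]
 [0.52429162 0.17613916 0.04      ]
 [0.52719877 0.24651326 0.04      ]] [0.57605894 0.20994998 0.04      ] -1.5668174567839228
```

>>> drive_tool(plan=[[[0.38, 0.96, 0, 0, 0, -0.14], [0.38, 0.96, 0, 0, 0, -0.14], [0.38, 0.96, 0, 0, 0, -0.14], [0.38, 0.96, 0, 0, 0, -0.14], [0.38, 0.96, 0, 0, 0, -0.14], [0.38, 0.96, 0, 0, 0, -0.14], [0.38, 0.96, 0, 0, 0, -0.14], [0.38, 0.96, 0, 0, 0, -0.14]]], grip=0)

```text
time: 1.1
position: [0.3479, -0.3699, 0.4044]
tool_rot: [0.986, 0.165, -0.0, -0.0]
ft_force: [-0.5, 0.7, 0.1]
grip_width: 0.0866
```

>>> drive_tool(plan=[[[0.38, 0.96, 0, 0, 0, -0.14], [0.38, 0.96, 0, 0, 0, -0.14], [0.38, 0.96, 0, 0, 0, -0.14], [0.38, 0.96, 0, 0, 0, -0.14], [0.38, 0.96, 0, 0, 0, -0.14], [0.38, 0.96, 0, 0, 0, -0.14], [0.38, 0.96, 0, 0, 0, -0.14], [0.38, 0.96, 0, 0, 0, -0.14]]])

```text
time: 2.1
position: [0.4239, -0.1779, 0.4045]
tool_rot: [0.994, 0.107, -0.0, -0.0]
ft_force: [1.4, -0.6, -0.3]
grip_width: 0.087
```

>>> drive_tool(plan=[[[0.38, 0.96, 0, 0, 0, -0.14], [0.38, 0.96, 0, 0, 0, -0.14], [0.38, 0.96, 0, 0, 0, -0.14], [0.38, 0.96, 0, 0, 0, -0.14], [0.38, 0.96, 0, 0, 0, -0.14], [0.38, 0.96, 0, 0, 0, -0.14], [0.38, 0.96, 0, 0, 0, -0.14], [0.38, 0.96, 0, 0, 0, -0.14]]])

```text
time: 3.1
position: [0.4998, 0.0141, 0.4044]
tool_rot: [0.999, 0.049, -0.0, -0.0]
ft_force: [-0.8, -0.6, -0.4]
grip_width: 0.0869
```

>>> drive_tool(plan=[[[0.38, 0.97, -0.4, 0, 0, -0.148], [0.38, 0.97, -0.4, 0, 0, -0.148], [0.38, 0.97, -0.4, 0, 0, -0.148], [0.38, 0.97, -0.4, 0, 0, -0.148], [0.38, 0.97, -0.4, 0, 0, -0.148], [0.38, 0.97, -0.4, 0, 0, -0.148], [0.38, 0.97, -0.4, 0, 0, -0.148], [0.38, 0.97, -0.4, 0, 0, -0.148]]])

```text
time: 4.1
position: [0.5759, 0.2079, 0.3239]
tool_rot: [1.0, -0.013, -0.001, 0.0]
ft_force: [0.3, -0.4, 0.2]
grip_width: 0.0866
```

>>> drive_tool(plan=[[[0, 0, -0.5, 0, 0, 0], [0, 0, -0.5, 0, 0, 0], [0, 0, -0.5, 0, 0, 0], [0, 0, -0.4, 0, 0, 0], [0, 0, 0, 0, 0, 0]]])

```text
time: 4.72
position: [0.5754, 0.2067, 0.2763]
tool_rot: [1.0, -0.013, -0.001, 0.0]
ft_force: [-0.1, -0.2, 0.3]
grip_width: 0.0868
```

```bash
python3 - <<'E'
from h import *
o=robot.get_obs();print(o["time"],o["position"],o["tool_rot"],o["ft_force"],o["moment"])
b=camera("scene")[:,:,::-1]
crop(b,300,120,160,160,5,"pics/s1.png")
E
```

```text
4.725 [0.57544155 0.20667313 0.27627275] [ 9.99910288e-01 -1.33516947e-02 -1.05204897e-03  2.03485589e-04] [-0.13801118 -0.17087651  0.2827126 ] [ 0.09351122  0.06574573 -0.03108664]
```

View pics/s1.png

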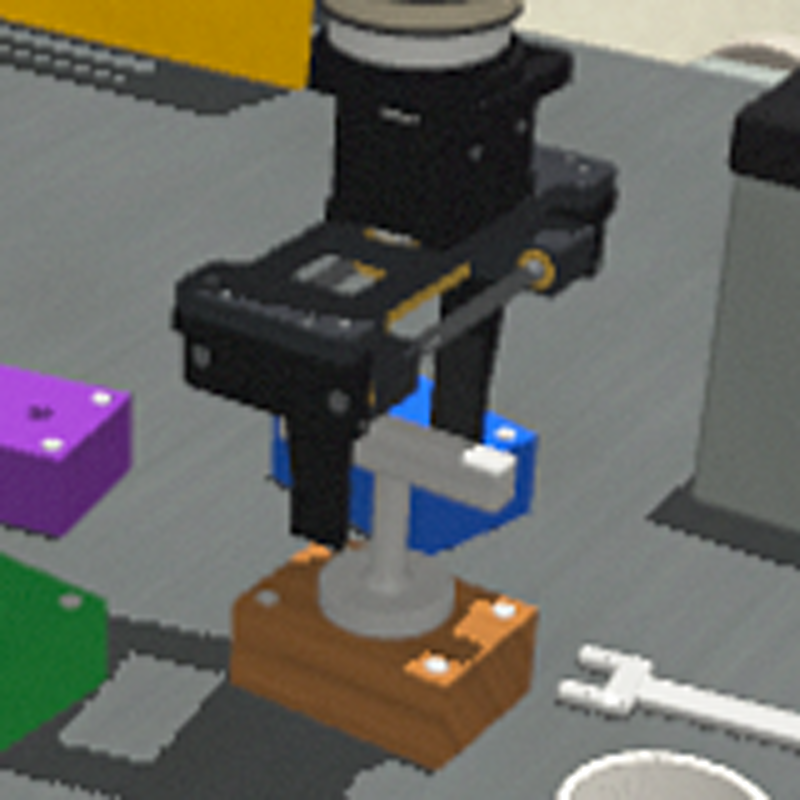

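The jaws straddle the crossbar (crop ~(430,440)) on the spanner's axis; closing.

>>> drive_tool(plan=[[[0, 0, 0, 0, 0, 0], [0, 0, 0, 0, 0, 0], [0, 0, 0, 0, 0, 0], [0, 0, 0, 0, 0, 0], [0, 0, 0, 0, 0, 0], [0, 0, 0, 0, 0, 0], [0, 0, 0, 0, 0, 0], [0, 0, 0, 0, 0, 0]]], grip=1, force=10)

```text
time: 5.78
position: [0.5758, 0.2073, 0.2773]
tool_rot: [1.0, -0.013, 0.0, -0.0]
ft_force: [0.4, 1.7, -1.8]
grip_width: 0.016
```

```bash
python3 - <<'E'
from h import *
o=robot.get_obs();print(o["time"],o["position"],o["tool_rot"],o["ft_force"],o["moment"],o["grip_width"])
E
```

```text
5.775 [0.57577754 0.20734472 0.27726348] [ 9.99913237e-01 -1.31696973e-02  4.52648081e-05 -2.76201366e-04] [ 0.38112693  1.72678413 -1.79012312] [ 0.09721654  0.04876313 -0.05272716] 0.01604371253799737
```

>>> drive_tool(plan=[[[0, 0, 0, 0, 0, 0], [0, 0, 0, 0, 0, 0], [0, 0, 0.3, 0, 0, 0], [0, 0, 0.5, 0, 0, 0], [0, 0, 0.8, 0, 0, 0], [0, 0, 0.9, 0, 0, 0], [0, 0, 0.9, 0, 0, 0], [0, 0, 0.9, 0, 0, 0]]], force=58)

```text
time: 6.78
position: [0.5755, 0.207, 0.3861]
tool_rot: [1.0, -0.013, 0.0, 0.0]
ft_force: [1.2, 0.4, -3.6]
grip_width: 0.0154
```

```bash
python3 - <<'E'
from h import *
o=robot.get_obs();print(o["time"],o["position"],o["tool_rot"],o["ft_force"],o["moment"],o["grip_width"])
b=camera("scene")[:,:,::-1]
crop(b,300,80,160,160,5,"pics/s2.png")
E
```

```text
6.775 [0.57545099 0.20703884 0.38608414] [ 9.99914905e-01 -1.30449632e-02  1.37125592e-06  1.11506076e-04] [ 1.22091325  0.3649875  -3.61090905] [ 0.01426569 -0.0326443  -0.01489841] 0.015438300504562453
```

View pics/s2.png

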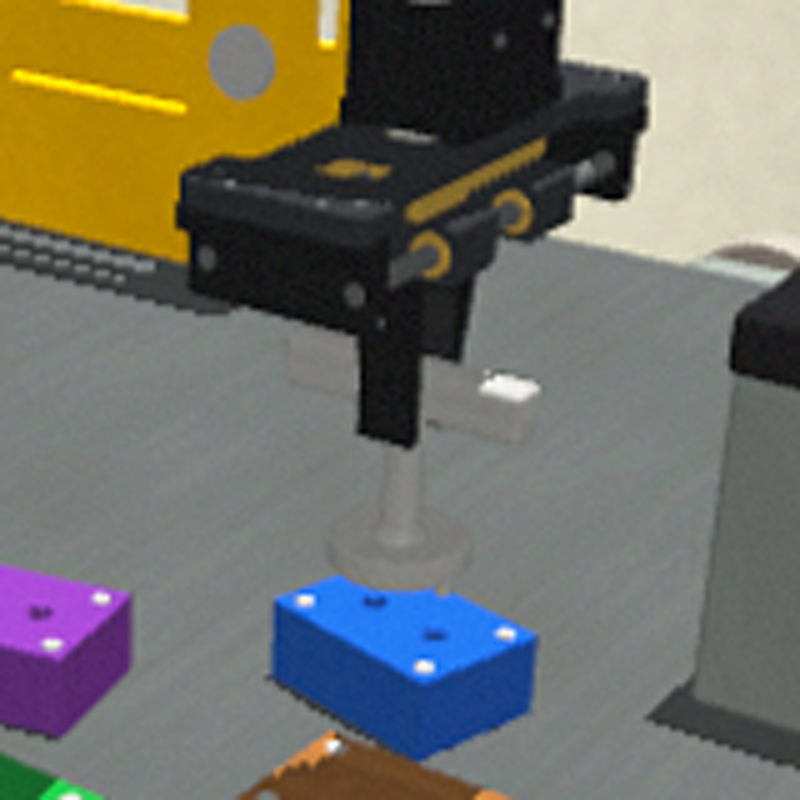

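The spanner hangs upright from the jaws, head at crop (400,550), pins free. Moving over to the hub.

>>> drive_tool(plan=[[[-0.05, -0.93, 0, 0, 0, 0.12], [-0.05, -0.93, 0, 0, 0, 0.12], [-0.05, -0.93, 0, 0, 0, 0.12], [-0.05, -0.93, 0, 0, 0, 0.12], [-0.05, -0.93, 0, 0, 0, 0.12], [-0.05, -0.93, 0, 0, 0, 0.12], [-0.05, -0.93, 0, 0, 0, 0.12], [-0.05, -0.93, 0, 0, 0, 0.12]]])

```text
time: 7.82
position: [0.5654, 0.0204, 0.3848]
tool_rot: [0.999, 0.037, -0.0, 0.0]
ft_force: [0.3, 0.1, -3.9]
grip_width: 0.0159
```

>>> drive_tool(plan=[[[-0.05, -0.93, 0, 0, 0, 0.12], [-0.05, -0.93, 0, 0, 0, 0.12], [-0.05, -0.93, 0, 0, 0, 0.12], [-0.05, -0.93, 0, 0, 0, 0.12], [-0.05, -0.93, 0, 0, 0, 0.12], [-0.05, -0.93, 0, 0, 0, 0.12], [-0.05, -0.93, 0, 0, 0, 0.12], [-0.05, -0.93, 0, 0, 0, 0.12]]])

```text
time: 8.82
position: [0.5554, -0.1655, 0.3848]
tool_rot: [0.996, 0.088, -0.0, -0.0]
ft_force: [0.4, 0.1, -3.8]
grip_width: 0.0155
```

>>> drive_tool(plan=[[[0, 0, -0.1, 0, 0, 0], [0, 0, 0, 0, 0, 0]]])

```text
time: 9.07
position: [0.5553, -0.1642, 0.3818]
tool_rot: [0.996, 0.087, -0.001, -0.001]
ft_force: [-0.3, -0.3, -4.0]
grip_width: 0.0154
```

```bash
python3 - <<'E'
from h import *
o=robot.get_obs();print(o["time"],o["position"],o["tool_rot"],o["ft_force"],o["moment"],o["grip_width"])
b=camera("scene")[:,:,::-1];cv2.imwrite("pics/s3full.png",b)
crop(b,170,210,130,130,6,"pics/s3.png")
b=camera("top")[:,:,::-1];cv2.imwrite("pics/t3full.png",b)
crop(b,385,175,110,110,5.4,"pics/t3.png")
E
```

```text
9.075 [ 0.55534187 -0.16420849  0.38181283] [ 9.96190605e-01  8.71973599e-02 -6.17535290e-04 -7.18986049e-04] [-0.28413155 -0.33320736 -3.971951  ] [ 0.06973366 -0.00986571 -0.05325215] 0.015373525423900358
```

View pics/s3.png

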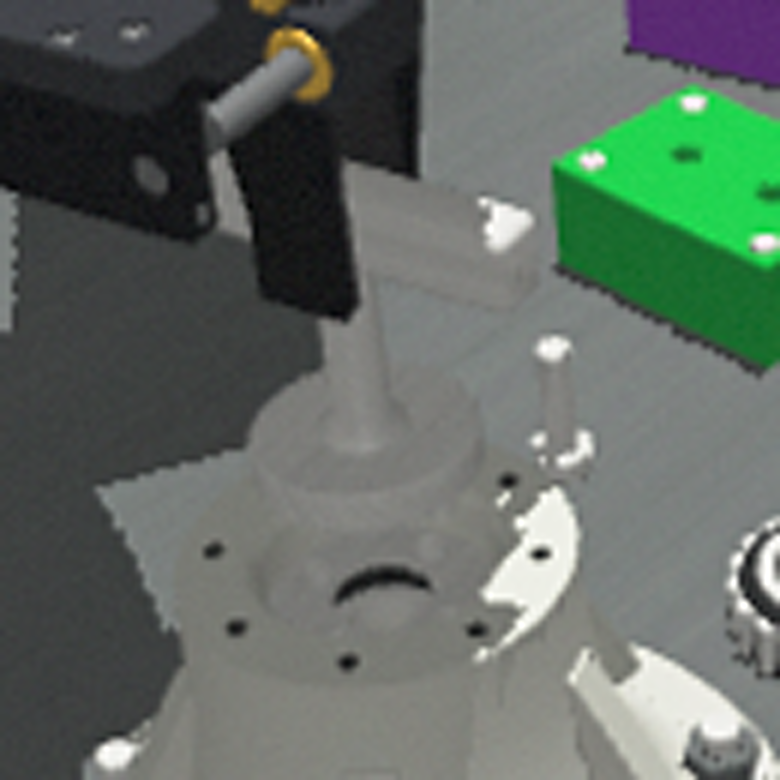

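View pics/t3.png

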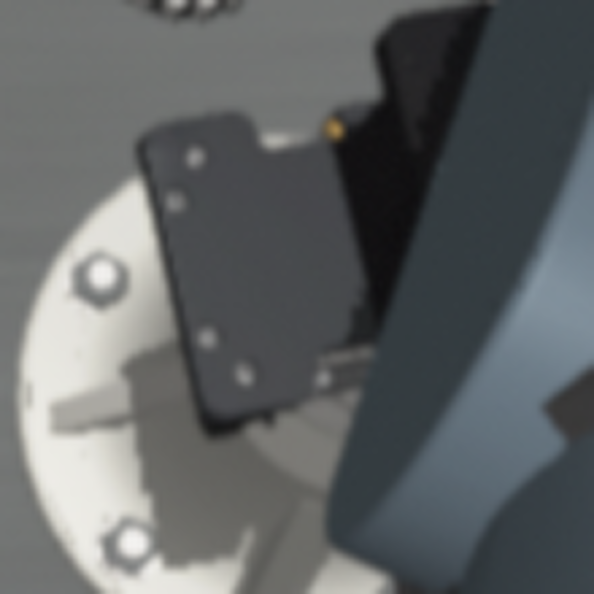

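```bash
python3 - <<'E'
from h import *
b=cv2.imread("pics/s3full.png")
im=cv2.resize(b[210:340,170:300],None,fx=6,fy=6,interpolation=cv2.INTER_CUBIC)
t=np.linspace(0,2*np.pi,120)
def circ(c,r,z,col):
    P=np.c_[c[0]+r*np.cos(t),c[1]+r*np.sin(t),0*t+z]
    p=(proj("scene",P)-[170,210]+.5)*6-.5
    cv2.polylines(im,[p.round().astype(int)],True,col,1)
c=(.5553,-.1642)
circ(c,.027,.1565,(0,0,255));circ(c,.027,.1445,(0,0,255));circ(c,.007,.18,(0,0,255))
circ((.554,-.1652),.048,.12,(255,0,0));circ((.554,-.1652),.0285,.12,(255,0,0));
cv2.imwrite("pics/ov3.png",im)
E
```

```text
(no output)
```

View pics/ov3.png

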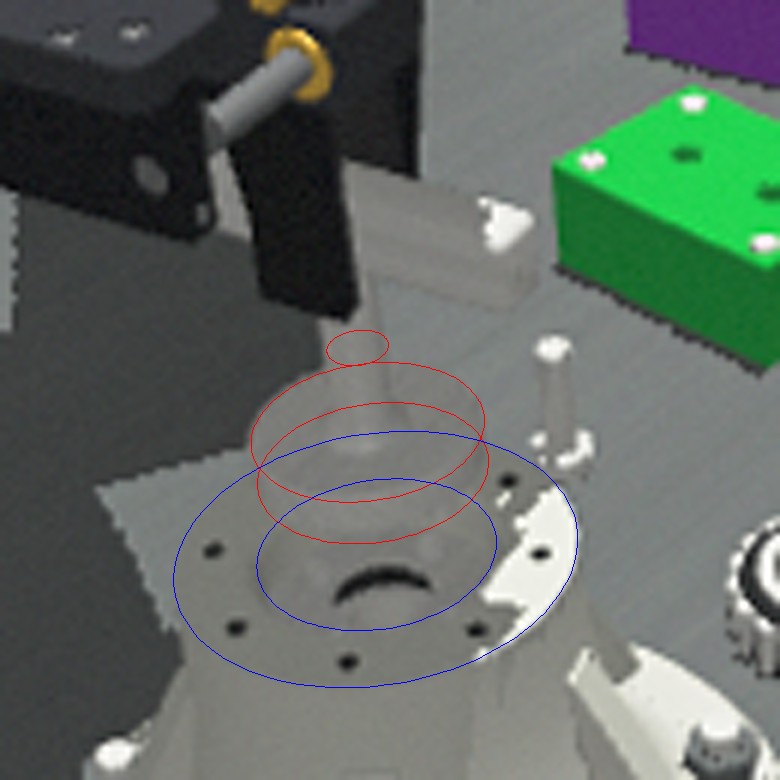

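```bash
python3 - <<'E'
from h import *
b=cv2.imread("pics/s3full.png")
g=cv2.cvtColor(b,cv2.COLOR_BGR2GRAY)[255:305,200:265].astype(float)
g=np.clip((g-80)/(150-80),0,1)*255
im=cv2.resize(g.astype(np.uint8),None,fx=12,fy=12,interpolation=cv2.INTER_CUBIC)
cv2.imwrite("pics/c3.png",im)
E
```

```text
(no output)
```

View pics/c3.png

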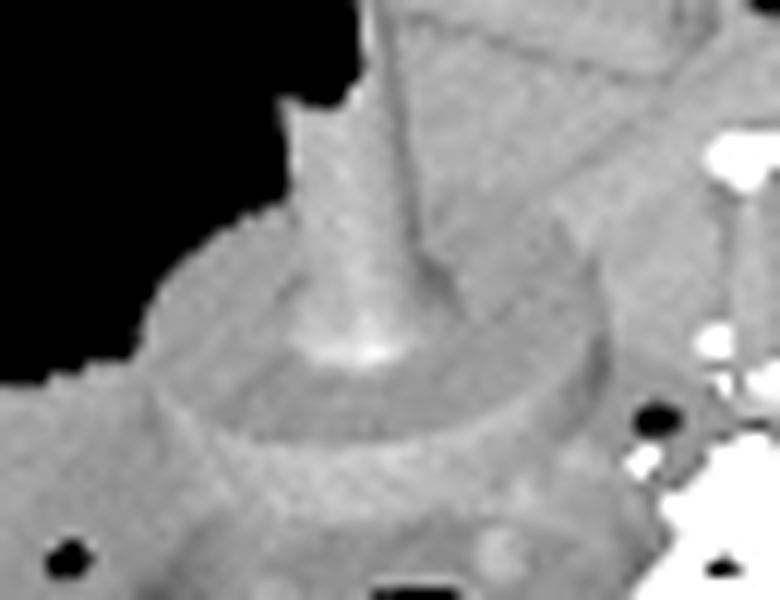

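```bash
python3 - <<'E'
from h import *
t=np.linspace(0,2*np.pi,400)
def ext(c,r,z):
    p=proj("scene",np.c_[c[0]+r*np.cos(t),c[1]+r*np.sin(t),0*t+z]);return p[:,0].min(),p[:,0].max(),p[:,1].min(),p[:,1].max()
f=lambda x,o:(x+.5)/12-.5+o
L,R,B,B2=f(142,200),f(605,200),f(442,255),f(523,255)
print(L,R,B,B2)
c0=(.5553,-.1642)
print(ext(c0,.027,.1565),ext(c0,.027,.1445))
from scipy.optimize import least_squares
def res(p):
    a=ext(p[:2],.027,p[2]);b=ext(p[:2],.027,p[2]-.012);return [a[0]-L,a[1]-R,a[3]-B,(b[3]-B2)]
r=least_squares(res,[.555,-.164,.1565]);print(r.x,r.fun)
def res(p): return res2(p)
for zt in(.1555,.1565,.1575):
    g=lambda p:[x for x in (lambda a,b:[a[0]-L,a[1]-R,a[3]-B,b[3]-B2])(ext(p,.027,zt),ext(p,.027,zt-.012))]
    r=least_squares(g,[.555,-.164]);print(zt,r.x,r.fun)
E
```

```text
211.375 249.95833333333334 291.375 298.125
(np.float64(211.3472365357024), np.float64(250.26186377765708), np.float64(269.90574035444354), np.float64(293.215383324782)) (np.float64(212.4109733432611), np.float64(250.96380558557954), np.float64(276.6024413808673), np.float64(300.14497336470475))
[ 0.55037712 -0.15984787  0.15472575] [ 0.01208842 -0.01219137 -0.0658703   0.06648952]
0.1555 [ 0.55113962 -0.16049097] [-0.02197244  0.02208704 -0.07393518  0.07097819]
0.1565 [ 0.55212444 -0.16132157] [-0.06614242  0.06654029 -0.08440404  0.07679096]
0.1575 [ 0.55310925 -0.16215215] [-0.11051437  0.11119813 -0.09493247  0.08262112]
```

>>> drive_tool(plan=[[[0.02, -0.08, -0.3, 0, 0, 0], [0, 0, -0.3, 0, 0, 0], [0, 0, -0.25, 0, 0, 0], [0, 0, 0, 0, 0, 0], [0, 0, 0, 0, 0, 0]]])

```text
time: 9.8
position: [0.5564, -0.1668, 0.361]
tool_rot: [0.996, 0.087, 0.0, 0.0]
ft_force: [-0.1, -0.6, -4.4]
grip_width: 0.0155
```

```bash
python3 - <<'E'
from h import *
o=robot.get_obs();print(o["time"],o["position"],o["tool_rot"],o["ft_force"],o["moment"],o["grip_width"])
b=camera("scene")[:,:,::-1];cv2.imwrite("pics/s4full.png",b)
g=cv2.cvtColor(b,cv2.COLOR_BGR2GRAY)[265:330,195:275].astype(float)
g=np.clip((g-80)/(150-80),0,1)*255
im=cv2.resize(g.astype(np.uint8),None,fx=10,fy=9,interpolation=cv2.INTER_CUBIC)
cv2.imwrite("pics/c4.png",im)
E
```

```text
9.8 [ 0.55637444 -0.16683984  0.36099608] [9.96173926e-01 8.73927955e-02 8.33386968e-05 3.68791290e-05] [-0.08214779 -0.60271155 -4.35990242] [0.02378905 0.0225037  0.03774894] 0.015514036104521518
```

View pics/c4.png

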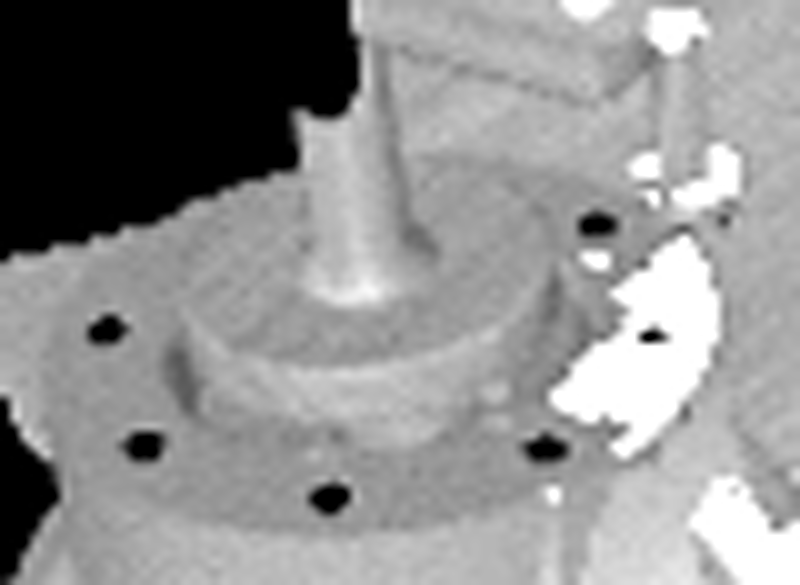

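```bash
python3 - <<'E'
from h import *
from scipy.optimize import least_squares
t=np.linspace(0,2*np.pi,400)
def ext(c,r,z):
    p=proj("scene",np.c_[c[0]+r*np.cos(t),c[1]+r*np.sin(t),0*t+z]);return p[:,0].min(),p[:,0].max(),p[:,1].min(),p[:,1].max()
L,R,B=(178.5/10)-.5+195,555.5/10-.5+195,365.5/9-.5+265
for zt in(.1352,.1362):
    g=lambda p:[(lambda a:[a[0]-L,a[1]-R,a[3]-B])(ext(p,.027,zt))]
    r=least_squares(lambda p:g(p)[0],[.555,-.164]);print(zt,r.x,r.fun)
# nose: nuts small holes here
b=cv2.imread("pics/s4full.png")
im=cv2.resize(b[255:335,190:280],None,fx=8,fy=7,interpolation=cv2.INTER_CUBIC)
def circ(c,r,z,col):
    p=(proj("scene",np.c_[c[0]+r*np.cos(t),c[1]+r*np.sin(t),0*t+z])-[190,255]+.5)*[8,7]-.5
    cv2.polylines(im,[p.round().astype(int)],True,col,1)
im=np.clip((im.astype(float)-70)*2.5,0,255).astype(np.uint8)
for c,col in(((.5562,-.1665),(0,0,255)),((.5545,-.1645),(0,200,0))):
    circ(c,.027,.1357,col);circ(c,.027,.1237,col)
circ((.554,-.1652),.048,.12,(255,0,0));circ((.554,-.1652),.0285,.12,(255,0,0))
cv2.imwrite("pics/ov4.png",im)
E
```

```text
0.1352 [ 0.55343793 -0.16465463] [-0.27446613  0.27623822 -0.02717558]
0.1362 [ 0.5543812  -0.16544639] [-0.31648736  0.31853527 -0.03140363]
```

View pics/ov4.png

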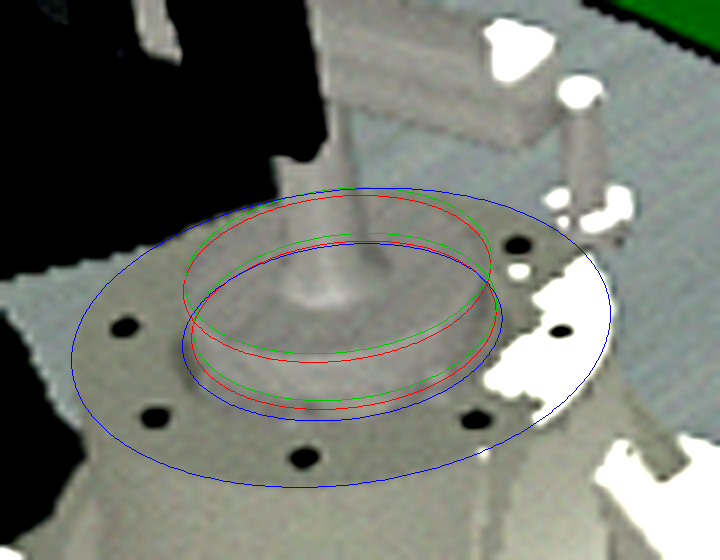

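The head (red/green ellipses, centre ≈ (340,300)) lies concentric with the bore rim; feeling down gently.

>>> drive_tool(plan=[[[0, 0, -0.12, 0, 0, 0], [0, 0, -0.08, 0, 0, 0], [0, 0, -0.06, 0, 0, 0], [0, 0, -0.04, 0, 0, 0], [0, 0, 0, 0, 0, 0]]])

```text
time: 10.48
position: [0.5563, -0.1668, 0.3534]
tool_rot: [0.996, 0.087, -0.0, -0.0]
ft_force: [-0.6, 0.4, -3.9]
grip_width: 0.0152
```

>>> drive_tool(plan=[[[0, 0, -0.04, 0, 0, 0], [0, 0, -0.02, 0, 0, 0], [0, 0, 0, 0, 0, 0]]])

```text
time: 10.85
position: [0.5563, -0.1668, 0.352]
tool_rot: [0.996, 0.087, 0.0, 0.0]
ft_force: [0.5, -0.1, -3.9]
grip_width: 0.0156
```

```bash
cat > o.py <<'E'
from h import *
o=robot.get_obs();
for k in("time","position","tool_rot","ft_force","moment","grip_width"):print(k,np.round(o[k],4))
q=o["tool_rot"];print("theta",np.degrees(2*np.arctan2(q[1],q[0])))
E
python3 o.py
```

```text
time 10.85
position [ 0.5563 -0.1668  0.352 ]
tool_rot [0.9962 0.0874 0.     0.    ]
ft_force [ 0.5058 -0.068  -3.9198]
moment [ 0.0089  0.0097 -0.0541]
grip_width 0.0156
theta 10.028020029161816
```

>>> drive_tool(plan=[[[0, 0, -0.03, 0, 0, 0], [0, 0, -0.03, 0, 0, 0], [0, 0, 0, 0, 0, 0]]])

```text
time: 11.22
position: [0.5562, -0.1668, 0.3504]
tool_rot: [0.996, 0.087, -0.0, -0.0]
ft_force: [-0.3, 0.4, -4.4]
grip_width: 0.0153
```

>>> drive_tool(plan=[[[0, 0, -0.02, 0, 0, 0], [0, 0, -0.02, 0, 0, 0], [0, 0, 0, 0, 0, 0]]])

```text
time: 11.6
position: [0.5562, -0.1668, 0.3494]
tool_rot: [0.996, 0.087, -0.0, -0.0]
ft_force: [-0.9, -0.3, -2.5]
grip_width: 0.0152
```

```bash
python3 o.py
```

```text
time 11.6
position [ 0.5562 -0.1668  0.3494]
tool_rot [ 0.9962  0.0874 -0.     -0.    ]
ft_force [-0.884  -0.2624 -2.5279]
moment [0.0839 0.0585 0.0233]
grip_width 0.0152
theta 10.02873891179378
```

>>> drive_tool(plan=[[[0, 0, -0.02, 0, 0, 0], [0, 0, 0, 0, 0, 0]]])

```text
time: 11.85
position: [0.5563, -0.1668, 0.3489]
tool_rot: [0.996, 0.087, -0.0, -0.0]
ft_force: [0.2, -0.3, -5.1]
grip_width: 0.0152
```

>>> drive_tool(plan=[[[0, 0, -0.02, 0, 0, 0], [0, 0, 0, 0, 0, 0]]])

```text
time: 12.1
position: [0.5563, -0.1668, 0.3485]
tool_rot: [0.996, 0.087, -0.0, -0.0]
ft_force: [0.4, 0.7, -3.2]
grip_width: 0.0151
```

```bash
python3 o.py
```

```text
time 12.1
position [ 0.5563 -0.1668  0.3485]
tool_rot [ 0.9962  0.0874 -0.     -0.    ]
ft_force [ 0.3759  0.7215 -3.2097]
moment [ 0.0848 -0.0047 -0.0189]
grip_width 0.0151
theta 10.027463817167702
```

>>> drive_tool(plan=[[[0, 0, -0.03, 0, 0, 0], [0, 0, -0.03, 0, 0, 0], [0, 0, 0, 0, 0, 0]]])

```text
time: 12.48
position: [0.5562, -0.1668, 0.3469]
tool_rot: [0.996, 0.087, -0.0, -0.0]
ft_force: [-0.1, 0.7, -3.8]
grip_width: 0.0155
```

>>> drive_tool(plan=[[[0, 0, -0.03, 0, 0, 0], [0, 0, -0.03, 0, 0, 0], [0, 0, 0, 0, 0, 0]]])

```text
time: 12.85
position: [0.5563, -0.1668, 0.3454]
tool_rot: [0.996, 0.087, -0.0, -0.0]
ft_force: [-1.1, 0.1, -4.2]
grip_width: 0.0153
```

```bash
python3 o.py
```

```text
time 12.85
position [ 0.5563 -0.1668  0.3454]
tool_rot [ 0.9962  0.0874 -0.     -0.    ]
ft_force [-1.0627  0.0757 -4.1794]
moment [ 0.1116  0.0467 -0.0267]
grip_width 0.0153
theta 10.026941569870207
```

>>> drive_tool(plan=[[[0, 0, -0.03, 0, 0, 0], [0, 0, -0.02, 0, 0, 0], [0, 0, 0, 0, 0, 0]]])

```text
time: 13.22
position: [0.5562, -0.1668, 0.3442]
tool_rot: [0.996, 0.087, -0.0, -0.0]
ft_force: [-0.3, 0.2, -4.1]
grip_width: 0.0157
```

>>> drive_tool(plan=[[[0, 0, -0.02, 0, 0, 0], [0, 0, 0, 0, 0, 0]]])

```text
time: 13.48
position: [0.5563, -0.1668, 0.3437]
tool_rot: [0.996, 0.087, -0.0, -0.0]
ft_force: [-0.1, 1.1, -4.5]
grip_width: 0.0151
```

>>> drive_tool(plan=[[[0, 0, -0.02, 0, 0, 0], [0, 0, 0, 0, 0, 0]]])

```text
time: 13.72
position: [0.5562, -0.1668, 0.3432]
tool_rot: [0.996, 0.087, -0.0, -0.0]
ft_force: [-1.1, -0.4, -4.1]
grip_width: 0.0155
```

```bash
python3 o.py
```

```text
time 13.725
position [ 0.5562 -0.1668  0.3432]
tool_rot [ 0.9962  0.0874 -0.     -0.    ]
ft_force [-1.1317 -0.4445 -4.0529]
moment [0.1373 0.0938 0.0105]
grip_width 0.0155
theta 10.024538192970287
```

>>> drive_tool(plan=[[[0, 0, -0.02, 0, 0, 0], [0, 0, 0, 0, 0, 0]]])

```text
time: 13.98
position: [0.5563, -0.1668, 0.3431]
tool_rot: [0.996, 0.087, 0.0, 0.0]
ft_force: [-0.1, 1.2, -0.7]
grip_width: 0.0154
```

>>> drive_tool(plan=[[[0, 0, -0.02, 0, 0, 0], [0, 0, 0, 0, 0, 0]]])

```text
time: 14.22
position: [0.5563, -0.1667, 0.343]
tool_rot: [0.996, 0.087, 0.0, 0.0]
ft_force: [-2.3, 2.0, 5.1]
grip_width: 0.0157
```

```bash
python3 o.py
```

```text
time 14.225
position [ 0.5563 -0.1667  0.343 ]
tool_rot [9.962e-01 8.740e-02 3.000e-04 1.000e-04]
ft_force [-2.3125  1.9533  5.0967]
moment [ 0.3633  0.4077 -0.0087]
grip_width 0.0157
theta 10.033075062830978
```

>>> drive_tool(plan=[[[0, 0, 0.016, 0, 0, 0], [0, 0, 0, 0, 0, -0.3], [0, 0, 0, 0, 0, -0.4], [0, 0, 0, 0, 0, -0.4], [0, 0, 0, 0, 0, -0.4], [0, 0, 0, 0, 0, 0]]])

```text
time: 14.98
position: [0.5565, -0.1666, 0.343]
tool_rot: [1.0, 0.009, 0.0, 0.0]
ft_force: [-1.2, 2.8, 5.6]
grip_width: 0.0154
```

```bash
python3 o.py
```

```text
time 14.975
position [ 0.5565 -0.1666  0.343 ]
tool_rot [1.0e+00 9.2e-03 4.0e-04 0.0e+00]
ft_force [-1.194   2.8293  5.6056]
moment [0.5805 0.1593 0.2537]
grip_width 0.0154
theta 1.0508051830584924
```

>>> drive_tool(plan=[[[0, 0.012, 0.02, 0, 0, -0.4], [0, 0, 0, 0, 0, -0.4], [0, 0, 0, 0, 0, -0.4], [0, 0, 0, 0, 0, -0.4], [0, 0, 0, 0, 0, 0]]])

```text
time: 15.6
position: [0.5564, -0.1667, 0.343]
tool_rot: [0.997, -0.074, 0.0, 0.0]
ft_force: [-0.4, 0.7, 1.9]
grip_width: 0.0154
```

```bash
python3 o.py
```

```text
time 15.6
position [ 0.5564 -0.1667  0.343 ]
tool_rot [ 9.972e-01 -7.420e-02  1.000e-04  3.000e-04]
ft_force [-0.3951  0.717   1.9033]
moment [0.241  0.1207 0.2738]
grip_width 0.0154
theta -8.512544390901098
```

>>> drive_tool(plan=[[[0, 0, 0, 0, 0, -0.25], [0, 0, 0, 0, 0, -0.25], [0, 0, 0, 0, 0, 0]]])

```text
time: 15.98
position: [0.5563, -0.1667, 0.343]
tool_rot: [0.995, -0.101, 0.0, 0.0]
ft_force: [-0.6, 0.7, 0.6]
grip_width: 0.0155
```

```bash
python3 o.py
```

```text
time 15.975
position [ 0.5563 -0.1667  0.343 ]
tool_rot [ 9.949e-01 -1.009e-01  1.000e-04  2.000e-04]
ft_force [-0.6381  0.6511  0.6002]
moment [0.0276 0.0699 0.2417]
grip_width 0.0155
theta -11.581756822506387
```

>>> drive_tool(plan=[[[0, 0, 0, 0, 0, -0.25], [0, 0, 0, 0, 0, -0.25], [0, 0, 0, 0, 0, 0]]])

```text
time: 16.35
position: [0.5562, -0.1667, 0.343]
tool_rot: [0.992, -0.127, 0.0, 0.0]
ft_force: [-0.5, -0.6, 0.6]
grip_width: 0.0157
```

```bash
python3 o.py|grep -E "ft_|mom|theta"
```

```text
ft_force [-0.4783 -0.6175  0.6412]
moment [-0.1191  0.0659  0.2423]
theta -14.592349102046539
```

>>> drive_tool(plan=[[[0, 0, 0, 0, 0, -0.15], [0, 0, 0, 0, 0, 0]]])

```text
time: 16.6
position: [0.5562, -0.1667, 0.343]
tool_rot: [0.991, -0.135, 0.0, 0.0]
ft_force: [0.2, -0.6, -1.2]
grip_width: 0.0154
```

```bash
python3 o.py|grep -E "ft_|mom|theta"
```

```text
ft_force [ 0.1502 -0.5501 -1.1976]
moment [-0.2461  0.081   0.2353]
theta -15.484236648517477
```

>>> drive_tool(plan=[[[0, 0, 0, 0, 0, -0.25], [0, 0, 0, 0, 0, -0.25], [0, 0, 0, 0, 0, 0]]])

```text
time: 16.98
position: [0.5562, -0.1667, 0.343]
tool_rot: [0.987, -0.161, -0.0, 0.0]
ft_force: [-0.1, -2.8, -1.6]
grip_width: 0.0152
```

```bash
python3 o.py|grep -E "ft_|mom|theta"
```

```text
ft_force [-0.106  -2.8002 -1.5508]
moment [-0.3977  0.1387  0.2088]
theta -18.49341732575479
```

>>> drive_tool(plan=[[[0, -0.008, 0, 0, 0, -0.25], [0, 0, 0, 0, 0, -0.25], [0, 0, 0, 0, 0, 0]]])

```text
time: 17.35
position: [0.5561, -0.1668, 0.343]
tool_rot: [0.982, -0.186, -0.0, 0.0]
ft_force: [-0.7, -3.3, -2.9]
grip_width: 0.0154
```

```bash
python3 o.py|grep -E "ft_|mom|theta"
```

```text
ft_force [-0.7303 -3.2658 -2.8575]
moment [-0.3796  0.2477  0.2004]
theta -21.495388799426763
```

>>> drive_tool(plan=[[[-0.004, -0.012, -0.008, 0, 0, -0.25], [0, 0, 0, 0, 0, -0.25], [0, 0, 0, 0, 0, 0]]])

```text
time: 17.73
position: [0.5561, -0.1669, 0.343]
tool_rot: [0.977, -0.212, -0.0, -0.0]
ft_force: [-1.4, -1.0, -0.0]
grip_width: 0.0156
```

```bash
python3 o.py|grep -E "ft_|mom|theta"
```

```text
ft_force [-1.4432 -0.9813 -0.002 ]
moment [-0.3652  0.2705  0.218 ]
theta -24.492621013958566
```

>>> drive_tool(plan=[[[-0.004, -0.008, 0, 0, 0, -0.25], [0, 0, 0, 0, 0, -0.25], [0, 0, 0, 0, 0, 0]]])

```text
time: 18.1
position: [0.556, -0.1671, 0.343]
tool_rot: [0.971, -0.238, -0.0, -0.0]
ft_force: [-1.5, -0.5, 0.4]
grip_width: 0.0157
```

```bash
python3 o.py|grep -E "ft_|mom|theta"
```

```text
ft_force [-1.5157 -0.4968  0.3733]
moment [-0.1035  0.3473  0.2064]
theta -27.492903850915123
```

>>> drive_tool(plan=[[[-0.008, 0, 0, 0, 0, -0.25], [0, 0, 0, 0, 0, -0.25], [0, 0, 0, 0, 0, 0]]])

```text
time: 18.48
position: [0.5558, -0.1671, 0.343]
tool_rot: [0.965, -0.263, -0.0, -0.0]
ft_force: [-1.7, -0.6, 1.2]
grip_width: 0.0156
```

```bash
python3 o.py|grep -E "ft_|mom|theta"
```

```text
ft_force [-1.7463 -0.5923  1.2162]
moment [-0.0091  0.4079  0.1709]
theta -30.496810423715942
```

>>> drive_tool(plan=[[[-0.008, 0, 0, 0, 0, -0.25], [0, 0, 0, 0, 0, -0.25], [0, 0, 0, 0, 0, 0]]])

```text
time: 18.85
position: [0.5557, -0.1672, 0.343]
tool_rot: [0.958, -0.288, 0.0, -0.0]
ft_force: [-1.3, 0.9, 1.7]
grip_width: 0.0156
```

```bash
python3 o.py|grep -E "ft_|mom|theta"
```

```text
ft_force [-1.349   0.8562  1.6936]
moment [-0.0036  0.3248  0.1756]
theta -33.496699101098784
```

>>> drive_tool(plan=[[[-0.004, 0, 0, 0, 0, -0.25], [0, 0, 0, 0, 0, -0.25], [0, 0, 0, 0, 0, 0]]])

```text
time: 19.23
position: [0.5556, -0.1672, 0.343]
tool_rot: [0.95, -0.313, 0.0, 0.0]
ft_force: [-2.0, 0.5, 1.1]
grip_width: 0.0155
```

```bash
python3 o.py|grep -E "ft_|mom|theta"
```

```text
ft_force [-2.0045  0.5379  1.0736]
moment [-0.0207  0.3587  0.2416]
theta -36.495819387727806
```

>>> drive_tool(plan=[[[-0.008, 0, 0, 0, 0, -0.25], [0, 0, 0, 0, 0, -0.25], [0, 0, 0, 0, 0, 0]]])

```text
time: 19.6
position: [0.5554, -0.1673, 0.343]
tool_rot: [0.941, -0.338, 0.0, 0.0]
ft_force: [-0.7, -0.5, 1.8]
grip_width: 0.0156
```

```bash
python3 o.py|grep -E "ft_|mom|theta"
```

```text
ft_force [-0.6975 -0.4893  1.8007]
moment [-0.0192  0.3153  0.2355]
theta -39.49826243691141
```

>>> drive_tool(plan=[[[-0.004, 0, 0, 0, 0, -0.25], [0, 0, 0, 0, 0, -0.25], [0, 0, 0, 0, 0, 0]]])

```text
time: 19.98
position: [0.5553, -0.1672, 0.343]
tool_rot: [0.932, -0.362, 0.0, 0.0]
ft_force: [-0.4, 0.1, 1.9]
grip_width: 0.0156
```

```bash
python3 o.py|grep -E "ft_|mom|theta"
```

```text
ft_force [-0.4243  0.1015  1.9033]
moment [-0.0945  0.3148  0.1711]
theta -42.49382626091086
```

>>> drive_tool(plan=[[[-0.004, 0, 0, 0, 0, -0.25], [0, 0, 0, 0, 0, -0.25], [0, 0, 0, 0, 0, 0]]])

```text
time: 20.35
position: [0.5551, -0.1672, 0.343]
tool_rot: [0.922, -0.387, 0.0, 0.0]
ft_force: [-1.1, -0.6, 1.6]
grip_width: 0.0154
```

```bash
python3 o.py|grep -E "ft_|mom|theta"
```

```text
ft_force [-1.056  -0.5612  1.6241]
moment [-0.0781  0.3045  0.1927]
theta -45.4906403990904
```

>>> drive_tool(plan=[[[-0.004, 0, 0, 0, 0, -0.25], [0, 0, 0, 0, 0, -0.25], [0, 0, 0, 0, 0, 0]]])

```text
time: 20.72
position: [0.5551, -0.1672, 0.343]
tool_rot: [0.912, -0.41, 0.0, 0.0]
ft_force: [-1.2, -1.6, 1.4]
grip_width: 0.0155
```

```bash
python3 o.py|grep -E "ft_|mom|theta"
```

```text
ft_force [-1.2283 -1.5597  1.4406]
moment [-0.0647  0.2377  0.4916]
theta -48.454203980203104
```

>>> drive_tool(plan=[[[0, 0, 0, 0, 0, -0.1], [0, 0, 0, 0, 0, 0]]])

```text
time: 20.98
position: [0.5551, -0.1672, 0.343]
tool_rot: [0.91, -0.415, 0.0, 0.0]
ft_force: [-0.2, 0.2, 2.5]
grip_width: 0.0155
```

```bash
python3 o.py|grep -E "ft_|mom|theta"
```

```text
ft_force [-0.2428  0.1567  2.526 ]
moment [-0.176   0.2757  0.5772]
theta -49.05542738112683
```

>>> drive_tool(plan=[[[0, 0, 0, 0, 0, -0.1], [0, 0, 0, 0, 0, 0]]])

```text
time: 21.22
position: [0.555, -0.1672, 0.343]
tool_rot: [0.908, -0.42, 0.0, 0.0]
ft_force: [-0.7, -0.3, 2.3]
grip_width: 0.0156
```

```bash
python3 o.py|grep -E "ft_|mom|theta"
```

```text
ft_force [-0.7183 -0.3196  2.2703]
moment [-0.0904  0.2785  0.6406]
theta -49.66700696577971
```

>>> drive_tool(plan=[[[0, 0, 0, 0, 0, -0.1], [0, 0, 0, 0, 0, 0], [0, 0, 0, 0, 0, 0]]])

```text
time: 21.6
position: [0.555, -0.1672, 0.343]
tool_rot: [0.905, -0.425, -0.0, 0.0]
ft_force: [-0.9, -1.3, 2.8]
grip_width: 0.0154
```

```bash
python3 o.py|grep -E "ft_|mom|theta"
```

```text
ft_force [-0.9477 -1.335   2.8008]
moment [-0.1556  0.3755  0.6389]
theta -50.26324869568801
```

>>> drive_tool(plan=[[[0, 0, 0, 0, 0, 0]]])

```text
time: 21.72
position: [0.555, -0.1672, 0.343]
tool_rot: [0.905, -0.425, 0.0, 0.0]
ft_force: [-0.4, -0.9, 2.7]
grip_width: 0.0154
```

```bash
python3 o.py|grep -E "ft_|mom|theta"
```

```text
ft_force [-0.3544 -0.8763  2.6957]
moment [-0.1348  0.2955  0.6915]
theta -50.26543865560569
```

>>> drive_tool(plan=[[[0, 0, 0, 0, 0, -0.08], [0, 0, 0, 0, 0, 0], [0, 0, 0, 0, 0, 0]]])

```text
time: 22.1
position: [0.555, -0.1672, 0.343]
tool_rot: [0.904, -0.429, 0.0, 0.0]
ft_force: [-0.3, -0.7, 3.0]
grip_width: 0.0155
```

```bash
python3 o.py|grep -E "ft_|mom|theta"
```

```text
ft_force [-0.2676 -0.7357  2.9942]
moment [-0.1735  0.3367  0.7379]
theta -50.746142387591966
```

>>> drive_tool(plan=[[[0, 0, 0, 0, 0, 0]]])

```text
time: 22.22
position: [0.555, -0.1672, 0.343]
tool_rot: [0.904, -0.429, -0.0, 0.0]
ft_force: [-1.2, -1.0, 1.9]
grip_width: 0.0155
```

```bash
python3 o.py|grep -E "ft_|mom|theta"
```

```text
ft_force [-1.2228 -0.9696  1.9427]
moment [-0.2107  0.3514  0.7294]
theta -50.74904067819782
```

>>> drive_tool(plan=[[[0, 0, 0, 0, 0, 0.3], [0, 0, 0, 0, 0, 0.3], [0, 0, 0, 0, 0, 0.2], [0, 0, 0, 0, 0, 0]]])

```text
time: 22.72
position: [0.5551, -0.1672, 0.343]
tool_rot: [0.921, -0.391, 0.0, -0.0]
ft_force: [-1.6, -0.8, 1.9]
grip_width: 0.0154
```

```bash
python3 o.py|grep -E "ft_|mom|theta"
```

```text
ft_force [-1.5708 -0.806   1.871 ]
moment [-0.2352  0.2996  0.2778]
theta -45.98612650408084
```

>>> drive_tool(plan=[[[0, 0, 0, 0, 0, 0.3], [0, 0, 0, 0, 0, 0.3], [0, 0, 0, 0, 0, 0]]])

```text
time: 23.1
position: [0.5551, -0.1671, 0.343]
tool_rot: [0.932, -0.361, 0.0, -0.0]
ft_force: [-1.2, -0.1, 2.5]
grip_width: 0.0153
```

```bash
python3 o.py|grep -E "ft_|mom|theta"
```

```text
ft_force [-1.1553 -0.0536  2.5296]
moment [-0.0965  0.2897 -0.0407]
theta -42.37192589603741
```

>>> drive_tool(plan=[[[0, 0, 0, 0, 0, 0.3], [0, 0, 0.1, 0, 0, 0], [0, 0, 0.1, 0, 0, 0], [0, 0, 0, 0, 0, 0]]])

```text
time: 23.6
position: [0.555, -0.1671, 0.3476]
tool_rot: [0.938, -0.347, -0.0, -0.0]
ft_force: [-0.2, -0.3, -3.9]
grip_width: 0.0151
```

```bash
python3 o.py
```

```text
time 23.6
position [ 0.555  -0.1671  0.3476]
tool_rot [ 9.380e-01 -3.466e-01 -2.000e-04 -2.000e-04]
ft_force [-0.1642 -0.3362 -3.8963]
moment [0.1069 0.0443 0.0531]
grip_width 0.0151
theta -40.5538991705339
```

>>> drive_tool(plan=[[[0, 0, 0.4, 0, 0, 0], [0, 0, 0.7, 0, 0, 0], [0, 0, 0.8, 0, 0, 0], [0, 0, 0, 0, 0, 0]]])

```text
time: 24.1
position: [0.5556, -0.1674, 0.3976]
tool_rot: [0.938, -0.347, 0.003, 0.0]
ft_force: [-0.5, -1.0, -3.1]
grip_width: 0.0152
```

```bash
python3 - <<'E'
from h import *
b=camera("scene")[:,:,::-1];cv2.imwrite("pics/s5full.png",b)
crop(b,170,210,130,130,6,"pics/s5.png")
E
```

```text
(no output)
```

View pics/s5.png

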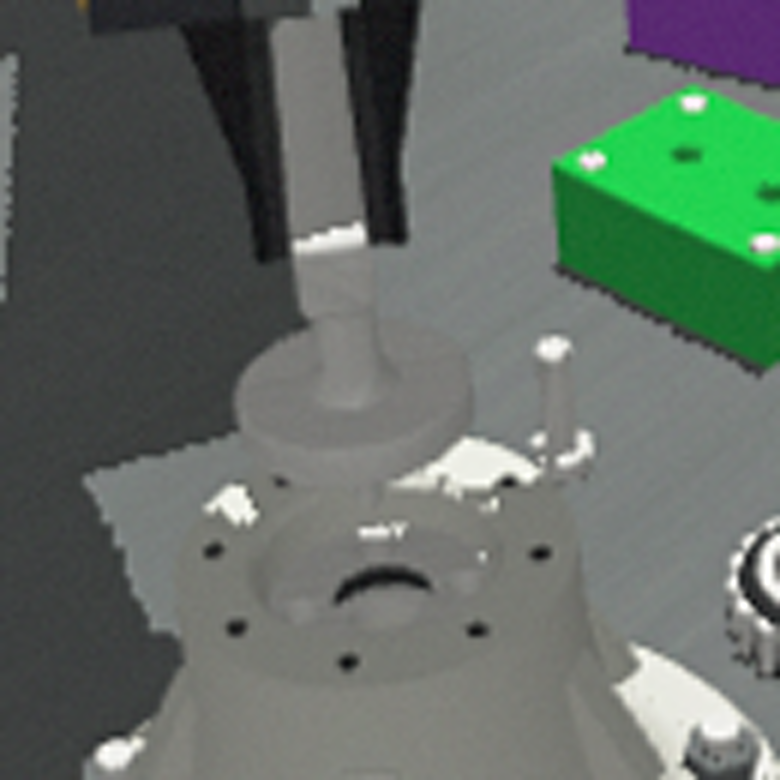

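>>> drive_tool(plan=[[[0.05, 0.93, 0, 0, 0, 0.41], [0.05, 0.93, 0, 0, 0, 0.41], [0.05, 0.93, 0, 0, 0, 0.41], [0.05, 0.93, 0, 0, 0, 0.41], [0.05, 0.93, 0, 0, 0, 0.41], [0.05, 0.93, 0, 0, 0, 0.41], [0.05, 0.93, 0, 0, 0, 0.41], [0.05, 0.93, 0, 0, 0, 0.41]]])

```text
time: 25.15
position: [0.5647, 0.0196, 0.3943]
tool_rot: [0.984, -0.18, -0.001, 0.0]
ft_force: [0.7, 0.2, -4.1]
grip_width: 0.0156
```

>>> drive_tool(plan=[[[0.05, 0.93, 0, 0, 0, 0.4], [0.05, 0.93, 0, 0, 0, 0.4], [0.05, 0.93, 0, 0, 0, 0.4], [0.05, 0.93, 0, 0, 0, 0.4], [0.05, 0.93, 0, 0, 0, 0.4], [0.05, 0.93, 0, 0, 0, 0.4], [0.05, 0.93, 0, 0, 0, 0.4], [0, 0, 0, 0, 0, 0.4]]])

```text
time: 26.15
position: [0.5733, 0.1832, 0.3942]
tool_rot: [1.0, -0.013, -0.001, -0.0]
ft_force: [-0.1, 0.6, -4.0]
grip_width: 0.0154
```

```bash
python3 o.py
```

```text
time 26.15
position [0.5733 0.1832 0.3942]
tool_rot [ 9.999e-01 -1.280e-02 -1.100e-03 -2.000e-04]
ft_force [-0.0829  0.6365 -4.0052]
moment [-0.0931  0.0123  0.0324]
grip_width 0.0154
theta -1.465637531786485
```

The spanner came out cleanly, pins intact, ring below at crop (370,560). Now over the block; lowering.

>>> drive_tool(plan=[[[0.1, 0.96, -0.3, 0, 0, 0], [0, 0, -0.7, 0, 0, 0], [0, 0, -0.8, 0, 0, 0], [0, 0, -0.8, 0, 0, 0], [0, 0, -0.7, 0, 0, 0], [0, 0, -0.5, 0, 0, 0], [0, 0, -0.2, 0, 0, 0], [0, 0, 0, 0, 0, 0]]])

```text
time: 27.15
position: [0.5764, 0.2055, 0.2953]
tool_rot: [1.0, -0.015, -0.0, -0.0]
ft_force: [1.0, -0.4, -4.7]
grip_width: 0.0157
```

```bash
python3 o.py; python3 - <<'E'
from h import *
b=camera("scene")[:,:,::-1]
crop(b,320,140,120,140,5,"pics/s6.png")
E
```

```text
time 27.15
position [0.5764 0.2055 0.2953]
tool_rot [ 0.9999 -0.0146 -0.     -0.    ]
ft_force [ 0.9983 -0.4179 -4.6834]
moment [ 0.0386 -0.0129 -0.027 ]
grip_width 0.0157
theta -1.6754042740344017
```

View pics/s6.png

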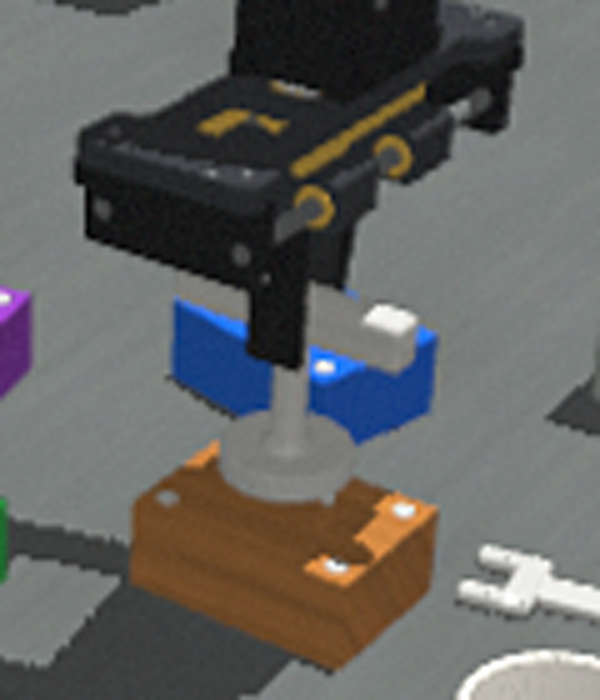

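Head hangs ~18 mm above its block at crop (290,480), in line. y reads 1.5 mm short; correcting and lowering into the holes.

>>> drive_tool(plan=[[[-0.02, 0.06, -0.1, 0, 0, 0.02], [0, 0, -0.15, 0, 0, 0], [0, 0, -0.1, 0, 0, 0], [0, 0, 0, 0, 0, 0]]])

```text
time: 27.7
position: [0.5757, 0.207, 0.2864]
tool_rot: [1.0, -0.014, -0.0, 0.0]
ft_force: [0.0, -0.1, -3.6]
grip_width: 0.0157
```

```bash
python3 o.py
```

```text
time 27.7
position [0.5757 0.207  0.2864]
tool_rot [ 9.999e-01 -1.350e-02 -3.000e-04  1.000e-04]
ft_force [ 0.0262 -0.1124 -3.5603]
moment [ 0.0618  0.053  -0.0301]
grip_width 0.0157
theta -1.550052669689269
```

>>> drive_tool(plan=[[[0, 0, -0.06, 0, 0, 0], [0, 0, -0.06, 0, 0, 0], [0, 0, 0, 0, 0, 0]]])

```text
time: 28.08
position: [0.5758, 0.207, 0.2835]
tool_rot: [1.0, -0.014, -0.0, 0.0]
ft_force: [0.1, -0.7, -3.3]
grip_width: 0.0154
```

```bash
python3 o.py
```

```text
time 28.075
position [0.5758 0.207  0.2835]
tool_rot [ 9.999e-01 -1.350e-02 -1.000e-04  0.000e+00]
ft_force [ 0.0604 -0.6944 -3.3056]
moment [ 0.015  -0.0109  0.0075]
grip_width 0.0154
theta -1.5522891048940812
```

>>> drive_tool(plan=[[[0, 0, -0.06, 0, 0, 0], [0, 0, -0.06, 0, 0, 0], [0, 0, -0.04, 0, 0, 0], [0, 0, 0, 0, 0, 0]]])

```text
time: 28.58
position: [0.5758, 0.207, 0.2796]
tool_rot: [1.0, -0.014, -0.0, 0.0]
ft_force: [0.3, -0.5, -4.0]
grip_width: 0.016
```

>>> drive_tool(plan=[[[0, 0, -0.04, 0, 0, 0], [0, 0, -0.02, 0, 0, 0], [0, 0, 0, 0, 0, 0]]])

```text
time: 28.95
position: [0.5758, 0.207, 0.2781]
tool_rot: [1.0, -0.014, -0.0, 0.0]
ft_force: [0.3, -0.3, -3.8]
grip_width: 0.0159
```

```bash
python3 o.py
```

```text
time 28.95
position [0.5758 0.207  0.2781]
tool_rot [ 9.999e-01 -1.350e-02 -1.000e-04  0.000e+00]
ft_force [ 0.2723 -0.3442 -3.833 ]
moment [0.1001 0.0431 0.0075]
grip_width 0.0159
theta -1.5526858557699605
```

>>> drive_tool(plan=[[[0, 0, -0.02, 0, 0, 0], [0, 0, -0.02, 0, 0, 0], [0, 0, 0, 0, 0, 0]]])

```text
time: 29.32
position: [0.5758, 0.2071, 0.2772]
tool_rot: [1.0, -0.014, 0.0, -0.0]
ft_force: [0.3, 0.3, -3.4]
grip_width: 0.0153
```

```bash
python3 o.py
```

```text
time 29.325
position [0.5758 0.2071 0.2772]
tool_rot [ 0.9999 -0.0135  0.     -0.    ]
ft_force [ 0.3433  0.2884 -3.3711]
moment [-0.0061  0.0577  0.0145]
grip_width 0.0153
theta -1.5516530764937857
```

>>> drive_tool(plan=[[[0, 0, -0.016, 0, 0, 0], [0, 0, 0, 0, 0, 0]]])

```text
time: 29.58
position: [0.5758, 0.2071, 0.2772]
tool_rot: [1.0, -0.014, 0.0, -0.0]
ft_force: [-0.1, 0.9, -0.9]
grip_width: 0.0154
```

>>> drive_tool(plan=[[[0, 0, -0.016, 0, 0, 0], [0, 0, 0, 0, 0, 0]]])

```text
time: 29.82
position: [0.5759, 0.2072, 0.2771]
tool_rot: [1.0, -0.014, 0.0, -0.0]
ft_force: [-1.6, 0.1, 2.9]
grip_width: 0.0158
```

>>> drive_tool(plan=[[[0, 0, 0, 0, 0, 0], [0, 0, 0, 0, 0, 0]]], force=8)

```text
time: 30.08
position: [0.5759, 0.2073, 0.277]
tool_rot: [1.0, -0.014, 0.0, -0.0]
ft_force: [-1.4, 1.1, 5.6]
grip_width: 0.0156
```

>>> drive_tool(plan=[[[0, 0, 0, 0, 0, 0], [0, 0, 0, 0, 0, 0], [0, 0, 0, 0, 0, 0], [0, 0, 0, 0, 0, 0], [0, 0, 0, 0, 0, 0], [0, 0, 0, 0, 0, 0], [0, 0, 0, 0, 0, 0], [0, 0, 0, 0, 0, 0]]], grip=0)

```text
time: 31.08
position: [0.5758, 0.2071, 0.2764]
tool_rot: [1.0, -0.014, 0.0, -0.0]
ft_force: [0.0, 0.2, -1.0]
grip_width: 0.084
```

>>> drive_tool(plan=[[[0, 0, 0.3, 0, 0, 0], [0, 0, 0.8, 0, 0, 0], [0, 0, 1, 0, 0, 0], [0, 0, 1, 0, 0, 0], [0, 0, 1, 0, 0, 0], [-1, -0.5, 0.5, 0, 0, 0], [-1, -0.5, 0.5, 0, 0, 0], [-1, -0.5, 0, 0, 0, 0]]])

```text
time: 32.08
position: [0.5003, 0.1693, 0.4056]
tool_rot: [1.0, -0.013, 0.002, -0.0]
ft_force: [-0.7, 0.5, 0.1]
grip_width: 0.0866
```

```bash
python3 o.py; python3 - <<'E'
from h import *
b=camera("scene")[:,:,::-1];cv2.imwrite("pics/s7.png",b)
crop(b,335,185,80,90,6,"pics/s7b.png")
b=camera("top")[:,:,::-1];cv2.imwrite("pics/t7.png",b)
E
```

```text
time 32.075
position [0.5003 0.1693 0.4056]
tool_rot [ 9.999e-01 -1.340e-02  1.700e-03 -2.000e-04]
ft_force [-0.6789  0.4614  0.0771]
moment [ 0.0382  0.0634 -0.0034]
grip_width 0.0866
theta -1.5380287545449258
```

View pics/s7b.png

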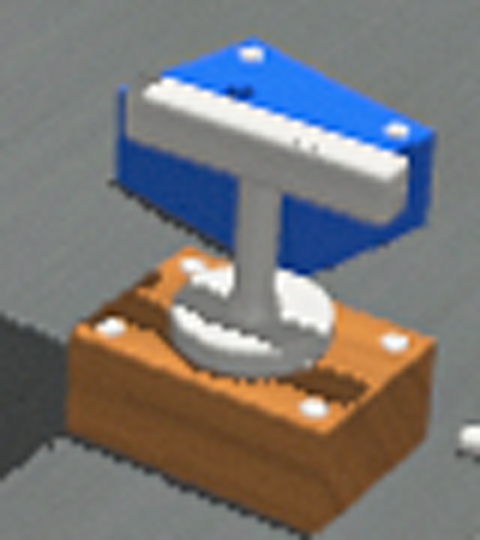

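View pics/t7.png

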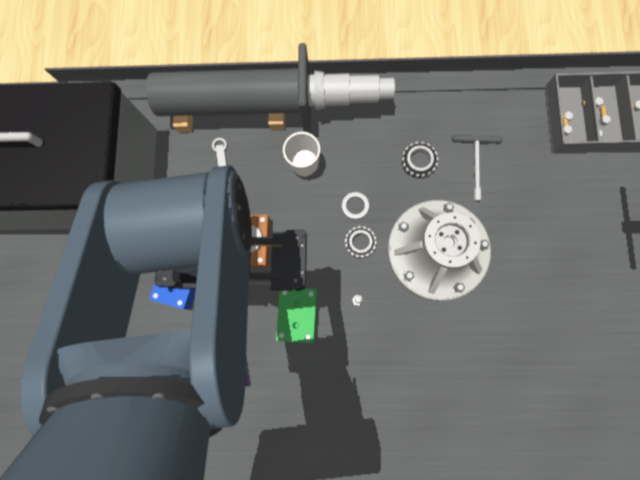

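Spanner stands in its block as at the start; everything else looks unmoved. Checking the ring angle.

```bash
python3 - <<'E'
from h import *
a=cv2.imread("pics/t7.png");crop(a,425,210,55,60,10,"pics/t7h.png")
E
```

```text
(no output)
```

View pics/t7h.png

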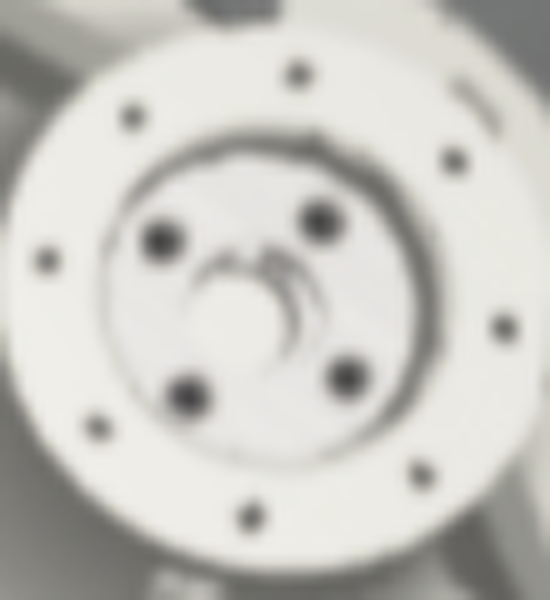

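```bash
python3 - <<'E'
from rig import robot
print(robot.hand_in())
E
```

```text
the job is handed in; nothing more can be done
None
```

The ring is seated and nipped up to about 0.73 N m. The spanner is back in its wooden block, and I handed the job in at about 32 s of the 64 s allowed.

- **Engaging the ring:** I found two opposite holes at about 10° from the pictures. The pins went in on the first try with no contact until the head touched the ring. The deepest press was about 9 N.
- **Turning:** Drag was about 0.2–0.25 N m until the ring bottomed. I then stepped it up to about 0.73 N m; the highest value I saw was 0.74, and wrist readings scatter by about ±0.03. I backed the torque off to zero and pulled the pins out without resistance.
- **Parking:** I lowered the spanner into the same block until its head rested on top, then opened the gripper and moved clear.

**Last checks:**
- In the final pictures the spanner stands upright in its block, and the other things that can be seen look unmoved. The purple block and part of the wrench were hidden by the arm, so I could not compare those.
- The ring's holes have turned about 46–47° (0.8 rad), judged by eye from the last top picture. That is inside the expected 0.4–1.0 rad.
- The gripper turned about 61°. The rest is free play in the pins, give of the seal and flex in the grip, which I estimated rather than measured.
- The two cameras disagreed by about 2 mm on the positions of the hub and spanner. I compared the spanner with the hub within the same picture before lowering it.
- The ring's remaining travel has no direct reading. That it bottomed rests on the torque rising at about 0.1 N m per degree.

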